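# Check the kebab carousel drive and seat its post

## Robot

A 6-joint arm with a two-finger parallel gripper is mounted at the origin on a cart in front of the work surface, level with it; the furniture and walls round the work are solid. World frame = base frame: x ahead of the robot, y to its left, z up, the work surface at z = 0. Lengths are in m, angles in rad, forces in N, time in s.
With the tool pointing down it reaches from about 0.35 to 0.85 m from the base axis. Payload 8.1 kg.
Tool frame: the origin (TCP) lies between the finger pads; the fingertips stand 11 mm ahead of it and the grasp point (between the pads) lies 8 mm behind it (robot.tips_ahead is the distance from the TCP to the fingertips, in m); z points along the fingers, y is the line along which they close (so a half turn about z gives the same grasp; the last joint's range is limited). The gripper opens to 93 mm and grips with 3 to 60 N. Pads are 15 mm wide; open, the fingers measure 128 mm over their backs; the gripper's body (75 mm by 188 mm) begins 65 mm behind the grasp point.
Start: joints at [-1.429, 0.13, 1.488, -0, 1.523, -0.085], TCP at [0.135, -0.585, 0.23] pointing down, gripper open.
Joint ranges: [-2.96, 2.96], [-0.89, 2.26], [0.02, 2.5], [-1.34, 4.48], [0, 2.73], [-2.66, 2.66]. Speed limits (rad/s): [2.39, 2.39, 2.79, 3.14, 3.14, 3.14].

## Interface

Orientations are given as a rotation vector (axis times angle).
In Python, from plant import robot gives the robot as it stands. The module is installed in compiled form; this text tells all that it offers.
- The arm moves only by the tool move_arm, never from a script. Its argument "deltas" is one flat list of numbers, 7 for each row, row after row: the shift along the tool's x, y, z in m, then the turn, a rotation vector about the tool's x, y, z in rad, then the opening, from 0 (shut) to 1 (fully open). A call has 1 to 12 rows; each row is the pose to reach, as a shift and turn from the pose commanded when the call began, along the tool's axes at that moment; what a row does not reach only later rows make up. A row lasts 1/8 s, in which the tool goes at most 62.5 mm and 10.7 degrees, less where a joint would pass 70% of its speed; a pose out of reach is approached as far as the arm can. A call with a gripper value outside its range is refused whole. The fingers move at their own pace and stop on an object; "squeeze" is the grip in N (left out, the last holds). Time passes only in rows, so rows that repeat a pose let the fingers close. It gives the time, the measured TCP pose, the force, the opening and the grip force at its end, in the units of the state.
- robot.read_state(): the state, without advancing time (a new reading comes with each control period).
- robot.read_camera(name): name is "scene" or "side" or "wrist"; returns (picture, depth): 480x640x3 uint8, red, green, blue; 480x640 float32, m along the optical axis (not along the pixel's ray), 0 where there is no reading.
- robot.camera_model(name): a dict with "K" (3x3 intrinsics, pixels), "R" (3x3) and "t" (3): a world point X has camera coordinates R X + t; the wrist camera has in their place "tool_from_camera" (4x4, takes a point from camera to tool coordinates, whose origin is the TCP and whose axes are the flange's). Camera axes: x right, y down, z forward; pixel columns grow to the right and rows downward; lengths in m; the calibration is good to about 2 mm. A picture is of the moment at which its call begins: read the wrist's pose just before it. camera_model takes no time and is no camera call.
- robot.close_job(): hands the job in; it is judged then, once.
Trained networks look in the newest picture that a camera, given by its name, has taken for a name from the list of things; names that differ only in an ending like _2 or _b are one class to them, and where a whole thing is asked for, a point or a joint stands for the part that bears it (a point fixed in the world has none). Each returns a list of dicts, best first, with "confidence" (0 to 1); they miss things now and then, are a little off and sometimes report something else, mostly with a low value. They report only what shows in the picture. A call takes as long as a camera call. They do not tell look-alikes from the thing itself.
- robot.recognise(camera, label): "uv" ([column, row] in pixels, amid what is visible of it).
The state is a dict: "t": time; "q": joint angles; "dq": joint speeds; "joint_torque": joint torques, N m; "tool_pos": TCP position; "orientation": TCP orientation; "force": force on the tool from outside, world axes, zero at the start; "wrist_torque": the same for the moment, N m; "opening": finger opening in m; "gripper_force": force on a finger pad.
Only numpy, scipy, OpenCV 4.12 (cv2) and the standard library are available. Lean on these libraries where they do the work, as an engineer would, in place of code of your own. Each camera call takes 0.05 s, during which the arm holds its last target. There are 200 camera calls.

## Task

Give the carousel's hand wheel one full turn, either way round, by its red crank knob to check that it runs free. Then lift the blue-handled post out of the wooden stand, turn it until the cross-shaped foot meshes with the cross-shaped socket in the wheel's hub, and push it fully home against the spring so its collar sits on the hub. Finish while still gripping the post and pressing it home - do not let go - and leave the tomato, onion and lemon where they are.

Things in the scene. Friction and masses are not known exactly. Their poses are not given: they have to be found in the camera images.
- wheel (a joint): Angle (rad) of the hand wheel, a dark steel disc 186 mm across, top 30 mm above the worktop. It turns about the vertical axis through hub_mouth, grows anticlockwise seen from above, has no stop within two turns either way, starts between -1.5 and 1.5 and stays where it is left. About 1 N at the knob turns it.
- knob_top (a point): Centre of the top (85 mm above the worktop) of the red crank knob: an upright round grip 22 mm thick, 50 mm tall, that spins freely on its pin, so a gripper can hold it and go round without turning. It stands on the wheel 80 mm from the axis, in the direction of the wheel's x axis, which is also that of one arm of the socket's cross.
- hub_mouth (a point): Centre of the socket's mouth, on the wheel's axis, on top of the square aluminium hub (38 mm square, top 60 mm above the worktop). Turns with the wheel; z up, x towards the knob. Socket: a cross of two slots along x and y, each 29 mm long, 10.5 mm wide, 30 mm deep, same every quarter turn. A brass spring plunger, 9.6 mm across, stands in its centre, its tip 17 mm below the mouth.
- catch (a joint): How far (m) the spring plunger in the socket is pushed down: 0 when untouched, about 0.008 when the post is home with its collar on the hub. It takes 4 N to start it moving and about 7 N to hold it at 0.008; released, it pushes the post up again.
- post: Loose upright carousel post, 180 g; origin at the centre of the foot's underside, z up. Foot, 0 to 25 mm up: steel cross 26 mm across, arms 8 mm thick along x and y (lowest 6 mm: 23 across, 6 thick). Round steel collar 25 to 31 mm, 48 mm wide. In the stand the collar rests on it, origin 5 mm above the worktop; home in the socket the origin is 25 mm below hub_mouth.
- post_handle (a point): Point on the axis of the post's blue square handle, 85 mm above the post's origin, a good height to grip. The handle is 24 mm square, from 31 to 106 mm above the origin, its flat sides facing along the post's x and y; a small steel button tops it to 110 mm.
- drive: Fixed round grey base under the hand wheel, 192 mm across, 18 mm tall; origin at the centre of its underside, on the wheel's axis.
- stand: Fixed wooden block 66 x 66 x 30 mm with a round hole 33 mm in diameter that the post's foot hangs in loosely; origin at the centre of its underside.
- tomato: A red tomato, 57 mm across, 62 mm tall; loose; origin at the centre of its underside. To be left alone.
- onion: A brown onion, 71 mm across, 72 mm tall; loose; origin at the centre of its underside. To be left alone.
- lemon: A yellow lemon, 78 x 55 x 56 mm; loose; origin at the centre of its underside. To be left alone.
Not all that is in view belongs to the job. Of the things shaped like the drive, the grey one is meant.

How it is judged:
On the way, in this order (a step that is already met when the one before it is completed fails the run):
1. the crank knob has gone half way round, the post still in its stand (distance of knob_top from where it was at the start of the episode above 0.145 m and distance of post from where it was at the start of the episode below 0.02 m).
2. the crank knob has gone on all the way round to within 20 mm of its start (not back the way it came), the post still in its stand (distance of each of knob_top, post from where it was at the start of the episode below 0.02 m and (value of joint wheel above 3.2 rad or value of joint wheel below -3.2 rad)).
3. the post is lifted out of the stand in the gripper (height (world z) of post above 0.036 m and contact force between the fingers and post above 1 N), for 0.1 s.
4. the post's foot is meshed in the socket, at least 8 mm deep (horizontal distance between post and hub_mouth below 0.005 m and z of post in the frame of hub_mouth below -0.008 m), for 0.1 s.
At the end, for the whole second after the job is handed in: The post stands upright (within 0.1 rad) in the hub socket, its axis within 5 mm of the wheel's axis, its foot at least 22 mm below the socket's mouth, the spring plunger held down by at least 5 mm, and the fingers still grip the post (more than 2 N), at rest (horizontal distance between post and hub_mouth below 0.005 m and z of post in the frame of hub_mouth below -0.022 m and value of joint catch above 0.005 m and angle between post's own z axis and vertical below 0.1 rad and contact force between the fingers and post above 2 N and linear speed of post below 0.02 m/s); the arm keeps its last pose, push and grip.
It fails at once if the tomato is pushed more than 40 mm from its place (distance of tomato from where it was at the start of the episode above 0.04 m).
It fails at once if the onion is pushed more than 40 mm from its place (distance of onion from where it was at the start of the episode above 0.04 m).
It fails at once if the lemon is pushed more than 40 mm from its place (distance of lemon from where it was at the start of the episode above 0.04 m).
It also fails if it takes over 72 s, if anything falls off the work surface, if the arm or the gripper's body presses on something with over 40 N, if the wrist force passes 120 N, or if a joint passes its speed limit or range.

## Working session

There is one attempt and no reset: what is moved stays moved. The work goes in short steps, Python scripts to look and compute and a tool call to move; the robot and the scene stay as the last step left them, time stands still between calls to the robot, and variables do not carry over. Pictures are saved under pics/ and viewed, at most 10 in all, crops included, and the job is handed in when it is done.

Besides the shell and the picture viewer there is one more tool, called after ">>>" as a command line: name --argument value ..., lists and objects as JSON in quotes. move_arm: Moves the arm, as the interface text tells. Its arguments: {"type":"object","properties":{"deltas":{"type":"array","items":{"type":"number"}},"squeeze":{"type":"number"}},"required":["deltas"]}

```bash
mkdir -p pics; cat > h.py <<'E'
import numpy as np, cv2
from scipy.spatial.transform import Rotation as Ro
from plant import robot
def cloud(cam, st=None):
    if cam=="wrist": st=robot.read_state()
    im,d=robot.read_camera(cam); m=robot.camera_model(cam); K=np.array(m["K"])
    v,u=np.mgrid[:480,:640]
    P=np.stack([(u-K[0,2])/K[0,0]*d,(v-K[1,2])/K[1,1]*d,d],-1)
    if cam=="wrist":
        T=np.array(m["tool_from_camera"]); P=P@T[:3,:3].T+T[:3,3]
        P=P@Ro.from_rotvec(st["orientation"]).as_matrix().T+np.array(st["tool_pos"])
    else:
        P=(P-np.array(m["t"]))@np.array(m["R"])
    P[d==0]=np.nan
    return im,P
E
python3 - <<'E'
from h import *
for c in ["scene","side"]:
    im,P=cloud(c); cv2.imwrite(f"pics/{c}0.png",im[...,::-1])
    for l in ["wheel","knob_top","hub_mouth","post","post_handle","drive","stand","tomato","onion","lemon"]:
        r=robot.recognise(c,l)
        print(c,l,[(np.round(x["uv"]).tolist(),round(x["confidence"],2),np.round(P[int(x["uv"][1]),int(x["uv"][0])],3).tolist()) for x in r[:4]])
s=robot.read_state(); print(s["t"],s["tool_pos"],s["orientation"],s["opening"])
E
```

```text
scene wheel [([344.0, 330.0], 0.87, [0.373, 0.175, 0.045]), ([377.0, 233.0], 0.55, [0.533, -0.115, 0.042])]
scene knob_top [([378.0, 230.0], 0.91, [0.534, -0.119, 0.045]), ([342.0, 330.0], 0.89, [0.374, 0.184, 0.055])]
scene hub_mouth [([343.0, 328.0], 0.87, [0.375, 0.18, 0.059]), ([379.0, 233.0], 0.71, [0.533, -0.119, 0.035])]
scene post [([306.0, 268.0], 0.84, [0.558, 0.119, 0.059])]
scene post_handle [([305.0, 262.0], 0.9, [0.558, 0.119, 0.084]), ([296.0, 216.0], 0.57, [0.73, -0.003, 0.042])]
scene drive [([347.0, 331.0], 0.72, [0.372, 0.166, 0.033]), ([378.0, 236.0], 0.6, [0.528, -0.114, 0.031])]
scene stand [([305.0, 281.0], 0.85, [0.546, 0.131, 0.032])]
scene tomato [([297.0, 218.0], 0.92, [0.723, -0.001, 0.04])]
scene onion [([216.0, 343.0], 0.68, [0.534, 0.4, 0.055])]
scene lemon [([417.0, 177.0], 0.8, [0.615, -0.38, 0.04])]
side wheel [([419.0, 322.0], 0.93, [0.393, 0.179, 0.031])]
side knob_top [([336.0, 232.0], 0.73, [0.553, -0.122, 0.034]), ([418.0, 318.0], 0.58, [0.397, 0.18, 0.045])]
side hub_mouth [([419.0, 319.0], 0.63, [0.394, 0.178, 0.043]), ([340.0, 231.0], 0.61, [0.541, -0.113, 0.047])]
side post [([336.0, 291.0], 0.66, [0.564, 0.123, 0.075]), ([340.0, 232.0], 0.19, [0.544, -0.11, 0.043])]
side post_handle [([338.0, 291.0], 0.74, [0.559, 0.118, 0.07])]
side drive [([338.0, 236.0], 0.93, [0.549, -0.111, 0.03]), ([415.0, 324.0], 0.86, [0.402, 0.182, 0.032]), ([336.0, 290.0], 0.57, [0.566, 0.121, 0.074]), ([333.0, 235.0], 0.54, [0.558, -0.12, 0.029])]
side stand [([334.0, 309.0], 0.78, [0.57, 0.133, 0.032])]
side tomato [([259.0, 267.0], 0.89, [0.736, 0.003, 0.037])]
side onion []
side lemon [([308.0, 174.0], 0.61, [0.62, -0.372, 0.046])]
1.1 [ 0.13494511 -0.58464274  0.22964995] [ 3.12139538e+00  3.55540147e-01 -1.45915979e-05] 0.09319002621179755
```

View pics/scene0.png

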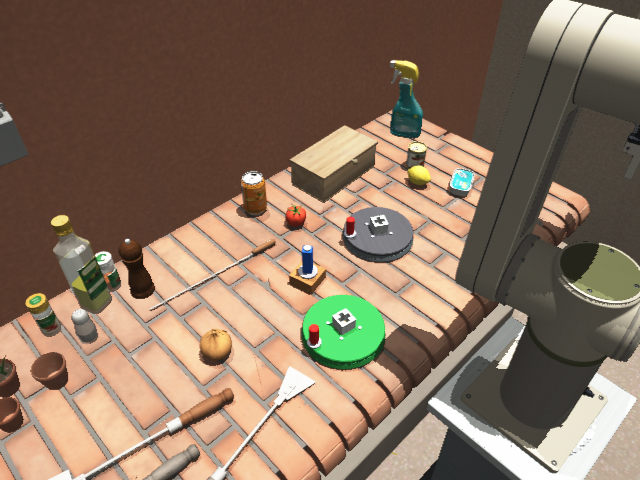

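```bash
python3 - <<'E'
import cv2,numpy as np
a=cv2.imread("pics/scene0.png"); b=cv2.imread("pics/side0.png")
f=lambda i,x,y,w=150:cv2.resize(i[y:y+w,x:x+w],(400,400),interpolation=cv2.INTER_CUBIC)
o=np.hstack([f(a,260,240),f(a,310,170)])
cv2.imwrite("pics/crop0.png",o); 
E
```

```text
(no output)
```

View pics/crop0.png

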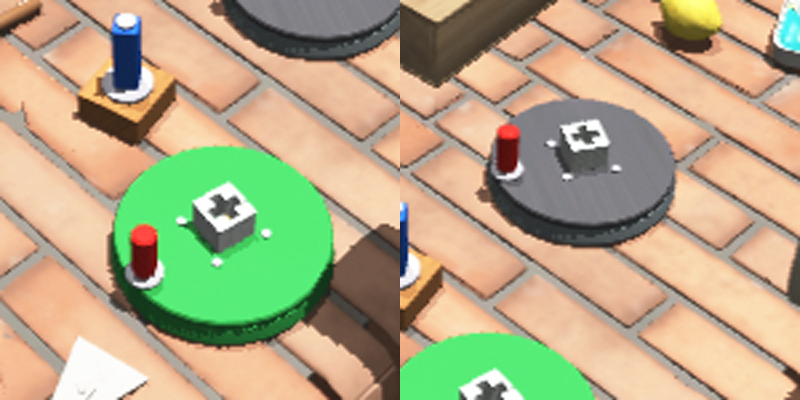

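The green unit sits at px (343,330) and the grey one at (378,233). The task asks for the grey one, and the crop confirms it: dark steel disc, hub at (379,225), red knob at (350,226). The blue post in the stand is at (307,262). Next I measure these precisely.

```bash
python3 - <<'E'
from h import *
for c in ["scene","side"]:
    im,P=cloud(c); h=cv2.cvtColor(im,cv2.COLOR_RGB2HSV).astype(int); x,y,z=P[...,0],P[...,1],P[...,2]
    near=np.hypot(x-.54,y+.11)<.13
    red=near&((h[...,0]<8)|(h[...,0]>172))&(h[...,1]>150)&(z>.03)
    print(c,"knob all",red.sum(),np.nanmedian(P[red],0),"top",np.nanmean(P[red&(z>.081)],0), np.nanmax(z[red]))
    hub=near&~red&(z>.055)&(z<.066)&(h[...,1]<70); print("hub",hub.sum(),np.nanmean(P[hub],0))
    pts=P[hub][:,:2].astype(np.float32); print(cv2.minAreaRect(pts))
    w=near&~red&(abs(z-.03)<.004); pw=P[w]; print("wheel bbox",np.nanmin(pw,0),np.nanmax(pw,0))
    blue=(abs(h[...,0]-112)<12)&(h[...,1]>150)&(np.hypot(x-.56,y-.12)<.05)&(z>.04)
    print("post",blue.sum(),np.nanmean(P[blue],0),np.nanmin(P[blue],0),np.nanmax(P[blue],0))
    t=(np.hypot(x-.558,y-.119)<.05)&(z>.108)&(z<.125); print("top",t.sum(),np.nanmean(P[t],0))
    box=(z>.065)&(x>.6)&(x<.95)&(y<0.1)&(y>-.45); print("tall",np.nanmin(P[box],0),np.nanmax(P[box],0),robot.read_state()["t"])
E
```

```text
scene knob all 117 [ 0.57968528 -0.05901446  0.07385968] top [ 0.58297862 -0.06232171  0.08576332] 0.0905440562677359
hub 146 [ 0.54475491 -0.13240816  0.0609028 ]
((0.5462316274642944, -0.13357210159301758), (0.03897460550069809, 0.04444435238838196), 59.56793975830078)
wheel bbox [ 0.45166064 -0.22608697  0.02609286] [ 0.63778951 -0.04037329  0.03399233]
post 217 [0.55585763 0.11332191 0.08158979] [0.54702105 0.09358796 0.04196249] [0.56921701 0.1233207  0.11803656]
top 84 [0.56115663 0.10937374 0.11430927]
tall [ 0.6537983  -0.44985976  0.06501944] [0.89496353 0.06554703 0.12166323] 1.15
side knob all 116 [ 0.58305561 -0.05659171  0.07232814] top [ 0.58409043 -0.06105255  0.08397415] 0.08845057202030701
hub 146 [ 0.54580474 -0.13072051  0.05893178]
((0.5611332058906555, -0.10583826899528503), (0.10896781086921692, 0.039201606065034866), 59.3416748046875)
wheel bbox [ 0.45318617 -0.22656783  0.02600402] [ 0.6359967  -0.03833578  0.03399677]
post 244 [0.56275903 0.11761144 0.08029536] [0.55110746 0.10642924 0.04317536] [0.57422005 0.12602384 0.11302137]
top 87 [0.56353107 0.11053061 0.11246073]
tall [ 0.65698803 -0.44996959  0.06504183] [0.89562565 0.06598355 0.11743912] 1.2
```

>>> move_arm --deltas '[0.555,-0.409,0.05,0,0,-1.344,0.8,0.555,-0.409,0.05,0,0,-1.344,0.8,0.555,-0.409,0.05,0,0,-1.344,0.8,0.555,-0.409,0.05,0,0,-1.344,0.8,0.555,-0.409,0.05,0,0,-1.344,0.8,0.555,-0.409,0.05,0,0,-1.344,0.8,0.555,-0.409,0.05,0,0,-1.344,0.8,0.555,-0.409,0.05,0,0,-1.344,0.8,0.555,-0.409,0.05,0,0,-1.344,0.8,0.555,-0.409,0.05,0,0,-1.344,0.8,0.555,-0.409,0.05,0,0,-1.344,0.8,0.555,-0.409,0.05,0,0,-1.344,0.8]' --squeeze 15

```text
t: 2.7
tool_pos: [0.5851, -0.0577, 0.1787]
orientation: [-2.215, -2.226, -0.0]
force: [0.7, -0.3, 0.6]
opening: 0.0747
gripper_force: 0.0
```

```bash
python3 - <<'E'
from h import *
im,P=cloud("wrist"); cv2.imwrite("pics/w1.png",im[...,::-1]); h=cv2.cvtColor(im,cv2.COLOR_RGB2HSV).astype(int); x,y,z=P[...,0],P[...,1],P[...,2]
near=np.hypot(x-.545,y+.1325)<.13
red=near&((h[...,0]<8)|(h[...,0]>172))&(h[...,1]>150)&(z>.03)
t=red&(z>.081);print(t.sum(),np.nanmean(P[t],0),np.nanmin(P[t],0),np.nanmax(P[t],0))
hub=near&~red&(z>.055)&(z<.066); print("hub",hub.sum(),np.nanmean(P[hub],0)); 
if hub.sum()>50: print(cv2.minAreaRect(P[hub][:,:2].astype(np.float32)))
s=robot.read_state(); print(s["tool_pos"],s["orientation"],s["q"])
E
```

```text
536 [ 0.58652231 -0.0632512   0.08370456] [ 0.57673577 -0.07379966  0.08105403] [ 0.59665435 -0.05371175  0.08614995]
hub 1059 [ 0.54764919 -0.12782114  0.05882277]
((0.5644484162330627, -0.1033429205417633), (0.10885661095380783, 0.03799772635102272), 60.37035369873047)
[ 0.58439154 -0.05920153  0.17889482] [-2.21688498e+00 -2.22457580e+00  8.29508778e-04] [-1.88314834e-01  1.25899861e-01  1.58620659e+00  1.25109769e-04
  1.43061105e+00 -1.91795572e-01]
```

View pics/w1.png

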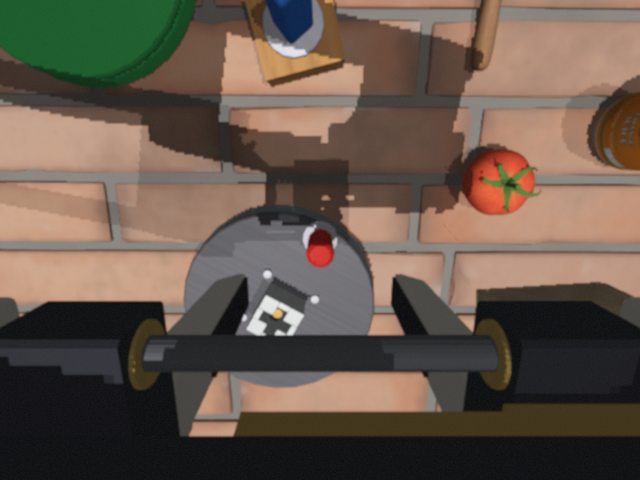

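The wrist picture shows the knob at px (320,247), the hub with its cross and plunger tip at (277,315), and the tomato at (500,182), well clear. I'll lower over the knob and grip it.

>>> move_arm --deltas '[-0.003,0.001,0.05,0,0,0,0.8,-0.003,0.001,0.1,0,0,0,0.8,-0.003,0.001,0.115,0,0,0,0.8,-0.003,0.001,0.115,0,0,0,0.8,-0.003,0.001,0.115,0,0,0,0,-0.003,0.001,0.115,0,0,0,0,-0.003,0.001,0.115,0,0,0,0,-0.003,0.001,0.115,0,0,0,0,-0.003,0.001,0.115,0,0,0,0]' --squeeze 15

```text
t: 3.88
tool_pos: [0.5848, -0.0643, 0.0647]
orientation: [2.221, 2.222, 0.0]
force: [0.3, -0.6, 0.2]
opening: 0.0293
gripper_force: 0.0
```

>>> move_arm --deltas '[0,0,0,0,0,0,0,0,0,0,0,0,0,0]'

```text
t: 4.12
tool_pos: [0.5848, -0.0643, 0.0646]
orientation: [-2.221, -2.221, -0.0]
force: [1.1, 0.8, 0.6]
opening: 0.0216
gripper_force: 15.0
```

```bash
python3 - <<'E'
import numpy as np
for n in (1,2):
  k=np.arange(1,13)+12*(n-1); a0=60+15*12*(n-1)
  a=np.radians(60+15*k); b=np.radians(a0)
  print(*[f"{x:.3f}, {y:.3f}, 0,0,0,0,0," for x,y in zip(.08*(np.sin(a)-np.sin(b)),.08*(np.cos(a)-np.cos(b)))],sep="\n")
E
```

```text
0.008, -0.019, 0,0,0,0,0,
0.011, -0.040, 0,0,0,0,0,
0.008, -0.061, 0,0,0,0,0,
0.000, -0.080, 0,0,0,0,0,
-0.013, -0.097, 0,0,0,0,0,
-0.029, -0.109, 0,0,0,0,0,
-0.049, -0.117, 0,0,0,0,0,
-0.069, -0.120, 0,0,0,0,0,
-0.090, -0.117, 0,0,0,0,0,
-0.109, -0.109, 0,0,0,0,0,
-0.126, -0.097, 0,0,0,0,0,
-0.139, -0.080, 0,0,0,0,0,
-0.008, 0.019, 0,0,0,0,0,
-0.011, 0.040, 0,0,0,0,0,
-0.008, 0.061, 0,0,0,0,0,
-0.000, 0.080, 0,0,0,0,0,
0.013, 0.097, 0,0,0,0,0,
0.029, 0.109, 0,0,0,0,0,
0.049, 0.117, 0,0,0,0,0,
0.069, 0.120, 0,0,0,0,0,
0.090, 0.117, 0,0,0,0,0,
0.109, 0.109, 0,0,0,0,0,
0.126, 0.097, 0,0,0,0,0,
0.139, 0.080, 0,0,0,0,0,
```

>>> move_arm --deltas '[0.008,-0.019,0,0,0,0,0,0.011,-0.04,0,0,0,0,0,0.008,-0.061,0,0,0,0,0,0.0,-0.08,0,0,0,0,0,0.0,-0.08,0,0,0,0,0]'

```text
t: 4.75
tool_pos: [0.5042, -0.0658, 0.0648]
orientation: [2.221, 2.219, -0.001]
force: [1.4, -3.9, -3.5]
opening: 0.0213
gripper_force: 15.0
```

>>> move_arm --deltas '[-0.013,-0.017,0,0,0,0,0,-0.029,-0.029,0,0,0,0,0,-0.049,-0.037,0,0,0,0,0,-0.069,-0.04,0,0,0,0,0,-0.09,-0.037,0,0,0,0,0,-0.109,-0.029,0,0,0,0,0,-0.126,-0.017,0,0,0,0,0,-0.139,0,0,0,0,0,0,-0.139,0,0,0,0,0,0]'

```text
t: 5.88
tool_pos: [0.5063, -0.204, 0.065]
orientation: [2.221, 2.22, 0.002]
force: [3.5, 1.9, 1.7]
opening: 0.0215
gripper_force: 15.0
```

>>> move_arm --deltas '[-0.008,0.019,0,0,0,0,0,-0.011,0.04,0,0,0,0,0,-0.008,0.061,0,0,0,0,0,0.0,0.08,0,0,0,0,0,0.013,0.097,0,0,0,0,0,0.029,0.109,0,0,0,0,0,0.049,0.117,0,0,0,0,0,0.069,0.12,0,0,0,0,0,0.09,0.117,0,0,0,0,0,0.109,0.109,0,0,0,0,0,0.126,0.097,0,0,0,0,0,0.139,0.08,0,0,0,0,0]'

```text
t: 7.38
tool_pos: [0.5837, -0.0634, 0.0648]
orientation: [2.221, 2.222, -0.002]
force: [-4.1, -8.2, 5.4]
opening: 0.0213
gripper_force: 15.0
```

>>> move_arm --deltas '[0,0,0,0,0,0,0]'

```text
t: 7.5
tool_pos: [0.5827, -0.063, 0.0647]
orientation: [-2.219, -2.222, 0.003]
force: [-1.9, -1.6, 3.4]
opening: 0.0216
gripper_force: 15.0
```

>>> move_arm --deltas '[0,0,0,0,0,0,0.8,0,0,0,0,0,0,0.8,0,0,0,0,0,0,0.8,0,0,-0.05,0,0,0,0.8,0.0,0,-0.1,0,0,0,0.8,0.04,-0.01,-0.15,0,0,0,0.8,0.09,-0.022,-0.15,0,0,0,0.8,0.09,-0.022,-0.15,0,0,0,0.8,0.09,-0.022,-0.15,0,0,0,0.8]'

```text
t: 8.62
tool_pos: [0.5626, 0.0255, 0.2141]
orientation: [-2.221, -2.222, 0.001]
force: [-0.4, 0.8, -0.1]
opening: 0.0743
gripper_force: 0.0
```

```bash
python3 - <<'E'
from h import *
im,P=cloud("wrist"); cv2.imwrite("pics/w2.png",im[...,::-1]); h=cv2.cvtColor(im,cv2.COLOR_RGB2HSV).astype(int); x,y,z=P[...,0],P[...,1],P[...,2]
n=np.hypot(x-.56,y-.115)<.05
for nm,m in [("button",n&(z>.109)&(z<.121)),("handle top",n&(z>.104)&(z<.117)),("collar",n&(z>.03)&(z<.041)&(h[...,1]<80))]:
    q=P[m][:,:2].astype(np.float32); print(nm,m.sum(),q.mean(0),cv2.minAreaRect(q), np.nanmean(z[m]))
b=n&(abs(h[...,0]-112)<14)&(h[...,1]>130)&(z>.04); print("blue",b.sum(),np.nanmin(P[b],0),np.nanmax(P[b],0)); q=P[b][:,:2].astype(np.float32); print(cv2.minAreaRect(q))
k=np.hypot(x-.585,y+.0625)<.04; k=k&(z>.08); print("knob",np.nanmean(P[k],0))
s=robot.read_state(); print(s["tool_pos"],s["orientation"],s["t"])
c=im; v,u=np.where(b); a,d=max(v.min()-30,0),max(u.min()-60,0); cv2.imwrite("pics/w2c.png",cv2.resize(im[a:a+150,d:d+200,::-1],(800,600),interpolation=cv2.INTER_CUBIC)); print(a,d)
E
```

```text
button 975 [0.5649677  0.10745899] ((0.564849317073822, 0.10720941424369812), (0.023246008902788162, 0.02288193441927433), 39.06410598754883) 0.11218638898587883
handle top 1119 [0.564976   0.10742629] ((0.5650153756141663, 0.10742703080177307), (0.024017885327339172, 0.023976080119609833), 38.998138427734375) 0.11166285436500879
collar 1001 [0.5647639 0.104613 ] ((0.5651377439498901, 0.10728809237480164), (0.04674307256937027, 0.0475115068256855), 1.7878015041351318) 0.03512963852172807
blue 450 [0.55040339 0.09296422 0.10671133] [0.57934211 0.12202732 0.11265439]
((0.5647925138473511, 0.1073339506983757), (0.02345152571797371, 0.02224295400083065), 38.98269271850586)
knob [ 0.58401957 -0.06064064  0.083392  ]
[0.5626044  0.0249731  0.21391095] [-2.22143859e+00 -2.22063779e+00  1.66295277e-03] 8.675
82 241
```

View pics/w2c.png

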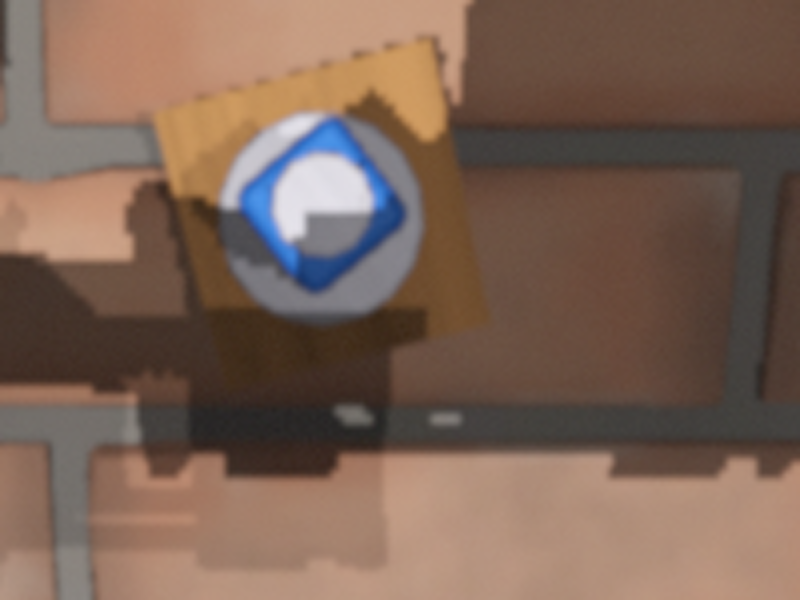

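The crop shows the blue square handle centred near (565, 107) mm with its sides at about 39°. I'll turn the gripper to match, go down, and check before closing.

>>> move_arm --deltas '[0.04,0.001,0.02,0,0,0.18,0.8,0.08,0.002,0.05,0,0,0.36,0.8,0.082,0.002,0.06,0,0,0.54,0.8,0.082,0.002,0.06,0,0,0.72,0.8,0.082,0.002,0.06,0,0,0.89,0.8,0.082,0.002,0.06,0,0,0.89,0.8,0.082,0.002,0.1,0,0,0.89,0.8,0.082,0.002,0.132,0,0,0.89,0.8,0.082,0.002,0.132,0,0,0.89,0.8,0.082,0.002,0.132,0,0,0.89,0.8]' --squeeze 45

```text
t: 9.93
tool_pos: [0.5655, 0.1073, 0.0838]
orientation: [2.96, 1.051, 0.001]
force: [0.8, 0.2, 0.3]
opening: 0.0744
gripper_force: 0.0
```

>>> move_arm --deltas '[0,0,0,0,0,0,0,0,0,0,0,0,0,0,0,0,0,0,0,0,0,0,0,0,0,0,0,0,0,0,0,0,0,0,0,0,0,0,0,0,0,0]'

```text
t: 10.68
tool_pos: [0.5646, 0.1077, 0.0825]
orientation: [-2.961, -1.049, 0.0]
force: [0.0, -0.3, -0.1]
opening: 0.0233
gripper_force: 45.0
```

>>> move_arm --deltas '[0,0,-0.04,0,0,0,0,0,0,-0.09,0,0,0,0,0,0,-0.13,0,0,0,0,-0.04,0.032,-0.13,0,0,-0.07,0,-0.08,0.064,-0.13,0,0,-0.14,0,-0.12,0.096,-0.13,0,0,-0.2,0,-0.16,0.128,-0.13,0,0,-0.27,0,-0.2,0.16,-0.13,0,0,-0.33,0,-0.24,0.193,-0.13,0,0,-0.373,0,-0.26,0.21,-0.13,0,0,-0.373,0,-0.26,0.21,-0.13,0,0,-0.373,0,-0.26,0.21,-0.13,0,0,-0.373,0]'

```text
t: 12.18
tool_pos: [0.4948, -0.2185, 0.2122]
orientation: [-2.715, -1.579, 0.0]
force: [0.1, 0.3, -1.7]
opening: 0.0239
gripper_force: 45.0
```

```bash
python3 - <<'E'
from h import *
im,P=cloud("wrist"); cv2.imwrite("pics/w3.png",im[...,::-1]); h=cv2.cvtColor(im,cv2.COLOR_RGB2HSV).astype(int); x,y,z=P[...,0],P[...,1],P[...,2]
C=np.array([.5448,-.1325])
n=np.hypot(x-C[0],y-C[1])<.032
t=n&(z>.056)&(z<.064); q=P[t][:,:2].astype(np.float32); print("hub",t.sum(),cv2.minAreaRect(q),z[t].mean())
k=(np.hypot(x-.585,y+.0625)<.03)&(z>.08)&(z<.09); print("knob",k.sum(),np.nanmean(P[k],0))
w=(np.hypot(x-C[0],y-C[1])<.1)&(abs(z-.03)<.003); q=P[w][:,:2].astype(np.float32)
hu=cv2.convexHull(q)[:,0]; print("circ",w.sum(),cv2.minEnclosingCircle(q))
print(robot.read_state())
for c in ["scene","side"]:
    im,P=cloud(c); hh=cv2.cvtColor(im,cv2.COLOR_RGB2HSV).astype(int); x,y,z=P[...,0],P[...,1],P[...,2]
    b=(np.hypot(x-.495,y+.22)<.05)&(z>.1)&(z<.25)
    w=(np.hypot(x-C[0],y-C[1])<.1)&(abs(z-.03)<.003); print(c,cv2.minEnclosingCircle(P[w][:,:2].astype(np.float32)))
    col=b&(z>.155)&(z<.17)&(hh[...,1]<80); print(c,"collar",col.sum(),np.nanmin(P[col],0),np.nanmax(P[col],0)) if col.sum() else 0
    t=(np.hypot(x-C[0],y-C[1])<.032)&(z>.056)&(z<.064); print("hub",t.sum(),cv2.minAreaRect(P[t][:,:2].astype(np.float32)))
    cv2.imwrite(f"pics/{c}3.png",im[...,::-1])
E
```

```text
hub 1419 ((0.5470923185348511, -0.13408055901527405), (0.03799468278884888, 0.03799552842974663), 62.09486770629883) 0.05919808283285519
knob 272 [ 0.58070185 -0.0691547   0.08303471]
circ 29759 ((0.5471217036247253, -0.13405485451221466), 0.09253080934286118)
{'t': 12.225, 'q': array([-5.10267816e-01, -2.01307688e-02,  1.67593494e+00,  3.76447206e-04,
        1.48651989e+00,  6.00790926e-03]), 'dq': array([ 0.00967946, -0.0033336 , -0.00140212, -0.00247793, -0.00136747,
       -0.00205682]), 'joint_torque': array([-7.59235974e-01, -4.88444495e+01, -5.01026773e+01,  1.51533878e-02,
        6.06992806e-03,  3.69494346e-04]), 'tool_pos': array([ 0.49495333, -0.21819869,  0.21230407]), 'orientation': array([-2.71424537e+00, -1.58029163e+00,  7.66214622e-05]), 'force': array([ 0.15525811,  0.1666837 , -2.76461295]), 'wrist_torque': array([-0.06637604, -0.04742393, -0.02431024]), 'gripper_force': 44.99941885471344, 'opening': 0.023692904843437695}
scene ((0.5450807809829712, -0.1339728981256485), 0.09473208338022232)
scene collar 112 [ 0.47133941 -0.24214909  0.15592827] [ 0.51768409 -0.19254003  0.16991273]
hub 112 ((0.5456746816635132, -0.13370579481124878), (0.04041887819766998, 0.0458025261759758), 63.54767990112305)
side ((0.5464020371437073, -0.13285182416439056), 0.09474978595972061)
side collar 106 [ 0.472001   -0.23499642  0.15927841] [ 0.51710439 -0.18977964  0.16992728]
hub 130 ((0.545214831829071, -0.13350771367549896), (0.04691749066114426, 0.039423566311597824), 60.89067077636719)
```

View pics/w3.png

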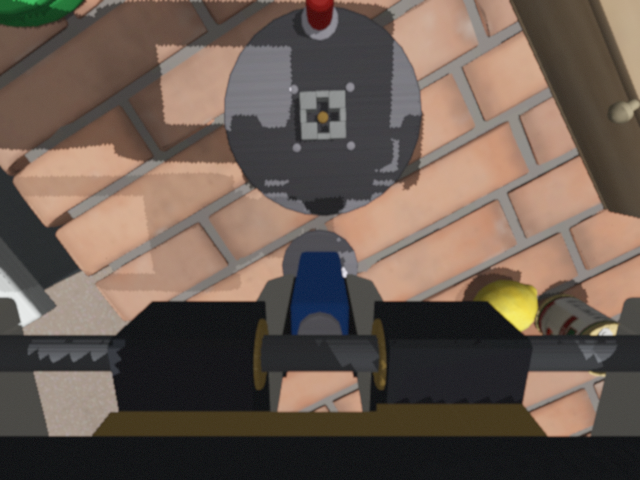

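The wrist view shows the hub cross at px (322,116) with the knob beyond it. The gripper axes line up with the cross to within about 2°. I'll hover the foot just above the hub.

>>> move_arm --deltas '[0.04,0.001,0,0,0,-0.03,0,0.08,0.002,0.02,0,0,-0.03,0,0.099,0.003,0.05,0,0,-0.03,0,0.099,0.003,0.05,0,0,-0.03,0,0.099,0.003,0.05,0,0,-0.03,0]'

```text
t: 12.95
tool_pos: [0.5466, -0.1346, 0.1635]
orientation: [2.69, 1.621, 0.0]
force: [0.5, 0.2, -2.2]
opening: 0.0236
gripper_force: 45.0
```

```bash
python3 - <<'E'
from h import *
s=robot.read_state(); print(s["tool_pos"],s["orientation"],s["force"])
T=[]
for c in ["scene","side"]:
    im,P=cloud(c); x0,y0=(330,170) if c=="scene" else (300,180)
    T.append(cv2.resize(im[y0:y0+100,x0:x0+80,::-1],(400,500),interpolation=cv2.INTER_CUBIC))
    x,y,z=P[...,0],P[...,1],P[...,2]; r=np.hypot(x-.5465,y+.1338)<.04
    for a,b in [(.086,.104),(.106,.120)]:
        t=r&(z>a)&(z<b); print(c,a,t.sum(),np.nanmean(P[t],0),np.nanmin(P[t],0),np.nanmax(P[t],0))
cv2.imwrite("pics/c4.png",np.hstack(T))
E
```

```text
[ 0.5466069  -0.13457254  0.16347033] [2.69020327e+00 1.62115626e+00 1.66968562e-04] [ 0.46543302  0.18608433 -2.20908231]
scene 0.086 30 [ 0.54218646 -0.12900883  0.09528347] [ 0.53281582 -0.14391459  0.08762738] [ 0.55513719 -0.12168757  0.10302483]
scene 0.106 84 [ 0.54213176 -0.1278901   0.11709576] [ 0.52324668 -0.1605615   0.11200049] [ 0.57224447 -0.1115384   0.1199688 ]
side 0.086 43 [ 0.54590744 -0.12821059  0.09515344] [ 0.53372343 -0.14035416  0.08608257] [ 0.55774462 -0.11807848  0.10340785]
side 0.106 121 [ 0.54630062 -0.12654038  0.11633195] [ 0.52348955 -0.15164483  0.10849078] [ 0.56831005 -0.11125476  0.11956811]
```

View pics/c4.png

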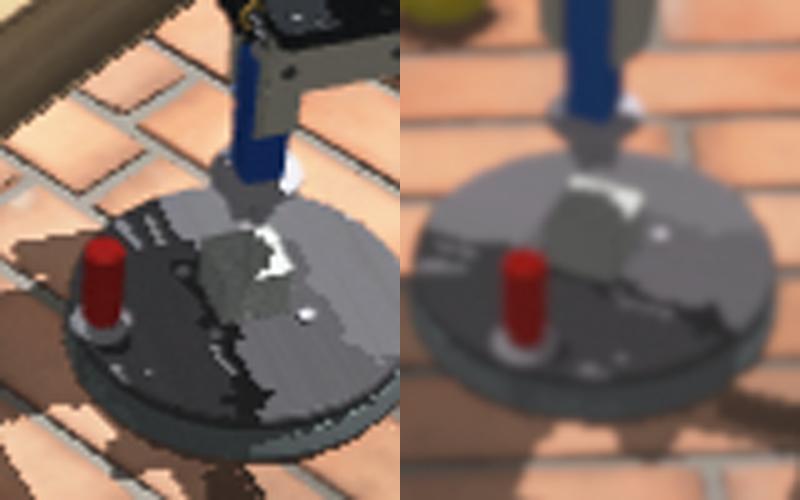

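The foot hangs centred over the hub in both views (crop px about 245,215 and 595,160). I'll lower it gently while watching the force.

>>> move_arm --deltas '[0,0,0.01,0,0,0,0,0,0,0.02,0,0,0,0,0,0,0.026,0,0,0,0,0,0,0.03,0,0,0,0,0,0,0.034,0,0,0,0,0,0,0.034,0,0,0,0]'

```text
t: 13.8
tool_pos: [0.5463, -0.1345, 0.1283]
orientation: [-2.691, -1.62, 0.0]
force: [0.4, 0.2, -1.8]
opening: 0.0238
gripper_force: 45.0
```

>>> move_arm --deltas '[0,0,0.004,0,0,0,0,0,0,0.008,0,0,0,0,0,0,0.012,0,0,0,0,0,0,0.015,0,0,0,0,0,0,0.015,0,0,0,0]'

```text
t: 14.42
tool_pos: [0.5467, -0.1346, 0.1139]
orientation: [2.691, 1.62, 0.001]
force: [-2.1, 0.9, 4.1]
opening: 0.0237
gripper_force: 45.0
```

>>> move_arm --deltas '[0,0,0.001,0,0,0,0,0,0,0.002,0,0,0,0,0,0,0.003,0,0,0,0,0,0,0.003,0,0,0,0]'

```text
t: 14.92
tool_pos: [0.5468, -0.1346, 0.1125]
orientation: [2.691, 1.62, 0.001]
force: [-7.3, 3.9, 16.6]
opening: 0.0237
gripper_force: 45.0
```

>>> move_arm --deltas '[-0.0,-0.001,0,0,0,0,0,-0.0,-0.001,0,0,0,0,0,0,-0.001,0,0,0,0,0]'

```text
t: 15.3
tool_pos: [0.5466, -0.1345, 0.1126]
orientation: [2.69, 1.619, 0.003]
force: [-3.0, 0.3, 13.6]
opening: 0.0241
gripper_force: 45.0
```

```bash
python3 - <<'E'
from h import *
T=[]
for c in ["scene","side"]:
    im,P=cloud(c); x0,y0=(330,170) if c=="scene" else (300,180)
    T.append(cv2.resize(im[y0:y0+100,x0:x0+80,::-1],(400,500),interpolation=cv2.INTER_CUBIC))
cv2.imwrite("pics/c5.png",np.hstack(T)); s=robot.read_state(); print(s["tool_pos"],s["force"],s["gripper_force"])
E
```

```text
[ 0.54661246 -0.13454436  0.11255655] [-3.89138226  1.34860062 13.20226508] 45.005616545677185
```

View pics/c5.png

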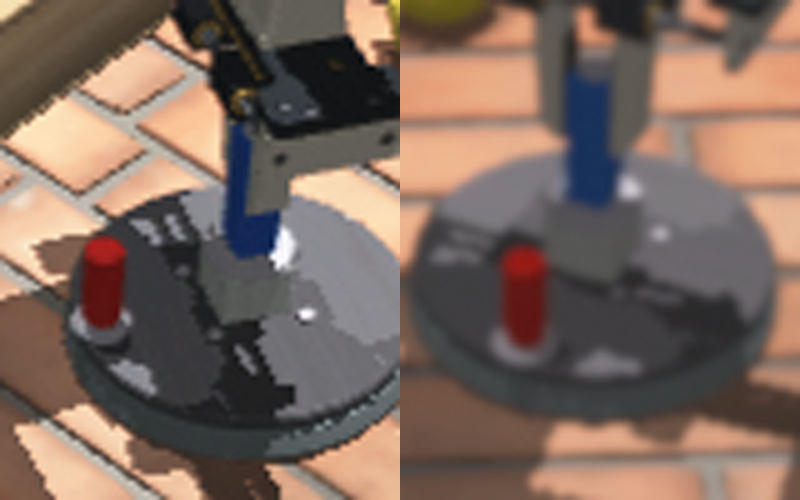

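The collar sits flush on the hub in both crops (px about 245,250 and 590,205), and the post is still gripped and pressed down. I'm handing the job in.

```bash
python3 -c "
from plant import robot
print(robot.close_job())"
```

```text
the job is handed in; nothing more can be done
None
```

I turned the grey wheel one full turn anticlockwise by its knob, then meshed the post in the socket and pressed it home with its collar on the hub. It was still gripped at 45 N when I handed the job in at about 15 s; no verdict was returned.

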